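Tip three chilling balls into the tea pan

TASK

Get the tea pan ready for iced tea: pick up the boat-shaped brass cup and tilt it little by little over the aluminium tea pan until exactly three of its steel chilling balls have dropped into the pan, then stop. Stand the cup upright again in the middle of its cork mat with its other balls still in it. Do not squeeze or push the balls with the fingers, and leave the pan, the glass bowl (and any ball in it), the green lid and the masala dabba where they are.

Things in the scene. Friction and masses are not known exactly. Their poses are not given: they have to be found in the camera images.
- cup: Boat-shaped brass cup, loose on the cork mat, about 0.22 kg: a trough with a curved floor (inner radius 90 mm) between flat upright side walls, both ends open. 147 mm long (its x), 42 mm wide outside (its y; 36 inside), 54 mm high; foot 80 x 42 mm. It holds 4 or 5 balls in a row along x, drawn at random. Origin: centre of the underside; z up.
- cup_grip (a point): Point inside the cup at mid-length, 38 mm above its underside: good height to grip the 54 mm high flat side walls from above, closing along the cup's y. Its axes are those of the cup.
- cup_lip (a point): Middle of the lip at the cup's -x end, 74 mm from mid-length and 43 mm above the underside; the floor rises to it at 55 degrees. The +x end has the same lip. Lowering either end pours over that lip.
- cup_axis (a point): Point above the cup at mid-length, 95 mm above its underside: the centre of the curved floor's arc. A ball in the cup has its centre 74 mm from here.
- ball1: Polished steel chilling ball (a reusable ice ball), 32 mm across, 80 g (0.78 N). Origin at its centre. All five are alike. Starts in the cup. The balls roll freely along the cup's floor to its lowest part and slide easily on one another; a jerky carry or a tilt of 10 degrees may spill one.
- ball2: Chilling ball like ball1. Starts in the cup. The row spills over the lowered lip mostly one at a time, sometimes two close together; the tilt at which each goes depends on how many are in the cup and on the friction: the first at 12 to 32 degrees, the third at 30 to 50 degrees, a fourth some 8 degrees or more after the third.
- ball3: Chilling ball like ball1. Starts in the cup.
- ball4: Chilling ball like ball1. Starts in the cup.
- ball5: Chilling ball like ball1. Starts either in the cup or, on about half of the starts, in the glass bowl; if it is in the glass bowl it stays there.
- pan: Aluminium tea pan, 0.45 kg, loose: round, 154 mm outside diameter at the rim (148 mm inside), 65 mm high, floor 4 mm thick and 118 mm across, empty at the start. A straight black handle, 12 mm thick, points along its own x, from the rim to 196 mm from the centre, up to 68 mm high. Origin: centre of the underside; z up.
- mat: Flat cork mat, fixed, 180 x 100 mm (its own x by y), 5 mm thick, on which the cup stands at the start. Origin: centre of the underside.
- bowl: Footed glass bowl, 110 mm across the rim, 68 mm high, floor 43.5 mm up, loose; bystander. It may hold one ball. Origin: centre of the underside.
- lid: Flat green silicone lid, 124 mm across, 7 mm thick with a knob up to 25 mm, loose; bystander. Origin: centre of the underside.
- dabba: Closed round steel masala dabba, 154 mm across, 84 mm high with its knob, loose; bystander. Origin: centre of the underside.

How it is judged (in metres and radians):
On the way, in this order (a step that is already met when the one before it is completed fails the run):
1. the cup is lifted off the mat with no ball in the pan yet (height (world z) of cup above 0.05 m and distance between each of ball1, ball2, ball3, ball4, ball5 and pan above 0.075 m), for 0.1 s.
2. the lifted cup has been tilted over the pan and exactly three balls are in the pan, the others still in the cup (or glass bowl) (height (world z) of cup above 0.05 m and angle between cup's own z axis and vertical above 0.2 rad and horizontal distance between cup and pan below 0.2 m and (distance between ball1 and pan below 0.075 m or distance between ball1 and cup_axis below 0.08 m) and (distance between ball2 and pan below 0.075 m or distance between ball2 and cup_axis below 0.08 m) and (distance between ball3 and pan below 0.075 m or distance between ball3 and cup_axis below 0.08 m) and (distance between ball4 and pan below 0.075 m or distance between ball4 and cup_axis below 0.08 m) and (distance between ball5 and pan below 0.075 m or distance between ball5 and cup_axis below 0.08 m or distance between ball5 and bowl below 0.073 m) and ((distance between each of ball1, ball2, ball3 and pan below 0.075 m and distance between each of ball4, ball5 and pan above 0.075 m) or (distance between each of ball1, ball2, ball4 and pan below 0.075 m and distance between each of ball3, ball5 and pan above 0.075 m) or (distance between each of ball1, ball2, ball5 and pan below 0.075 m and distance between each of ball3, ball4 and pan above 0.075 m) or (distance between each of ball1, ball3, ball4 and pan below 0.075 m and distance between each of ball2, ball5 and pan above 0.075 m) or (distance between each of ball1, ball3, ball5 and pan below 0.075 m and distance between each of ball2, ball4 and pan above 0.075 m) or (distance between each of ball1, ball4, ball5 and pan below 0.075 m and distance between each of ball2, ball3 and pan above 0.075 m) or (distance between each of ball1, ball5 and pan above 0.075 m and distance between each of ball2, ball3, ball4 and pan below 0.075 m) or (distance between each of ball1, ball4 and pan above 0.075 m and distance between each of ball2, ball3, ball5 and pan below 0.075 m) or (distance between each of ball1, ball3 and pan above 0.075 m and distance between each of ball2, ball4, ball5 and pan below 0.075 m) or (distance between each of ball1, ball2 and pan above 0.075 m and distance between each of ball3, ball4, ball5 and pan below 0.075 m))), for 0.1 s.
At the end, for the whole second after the job is handed in: Exactly three balls in the pan, all others in the cup (ball5: cup or glass bowl). Cup released, at rest, upright (0.1 rad) on the mat, within 35 mm of its centre. Pan upright and within 40 mm, bowl, lid and dabba within 30 mm of their starts ((distance between ball1 and pan below 0.075 m or distance between ball1 and cup_axis below 0.08 m) and (distance between ball2 and pan below 0.075 m or distance between ball2 and cup_axis below 0.08 m) and (distance between ball3 and pan below 0.075 m or distance between ball3 and cup_axis below 0.08 m) and (distance between ball4 and pan below 0.075 m or distance between ball4 and cup_axis below 0.08 m) and (distance between ball5 and pan below 0.075 m or distance between ball5 and cup_axis below 0.08 m or distance between ball5 and bowl below 0.073 m) and ((distance between each of ball1, ball2, ball3 and pan below 0.075 m and distance between each of ball4, ball5 and pan above 0.075 m) or (distance between each of ball1, ball2, ball4 and pan below 0.075 m and distance between each of ball3, ball5 and pan above 0.075 m) or (distance between each of ball1, ball2, ball5 and pan below 0.075 m and distance between each of ball3, ball4 and pan above 0.075 m) or (distance between each of ball1, ball3, ball4 and pan below 0.075 m and distance between each of ball2, ball5 and pan above 0.075 m) or (distance between each of ball1, ball3, ball5 and pan below 0.075 m and distance between each of ball2, ball4 and pan above 0.075 m) or (distance between each of ball1, ball4, ball5 and pan below 0.075 m and distance between each of ball2, ball3 and pan above 0.075 m) or (distance between each of ball1, ball5 and pan above 0.075 m and distance between each of ball2, ball3, ball4 and pan below 0.075 m) or (distance between each of ball1, ball4 and pan above 0.075 m and distance between each of ball2, ball3, ball5 and pan below 0.075 m) or (distance between each of ball1, ball3 and pan above 0.075 m and distance between each of ball2, ball4, ball5 and pan below 0.075 m) or (distance between each of ball1, ball2 and pan above 0.075 m and distance between each of ball3, ball4, ball5 and pan below 0.075 m)) and horizontal distance between cup and mat below 0.035 m and height (world z) of cup below 0.012 m and angle between cup's own z axis and vertical below 0.1 rad and linear speed of cup below 0.02 m/s and angle between pan's own z axis and vertical below 0.15 rad and distance of pan from where it was at the start of the episode below 0.04 m and distance of each of bowl, lid, dabba from where it was at the start of the episode below 0.03 m); the robot touches nothing.
It fails at once if a ball is squeezed or pushed by the fingers (over 3 N) (contact force between the fingers and ball1 above 3 N or contact force between the fingers and ball2 above 3 N or contact force between the fingers and ball3 above 3 N or contact force between the fingers and ball4 above 3 N or contact force between the fingers and ball5 above 3 N).
It fails at once if the pan is knocked more than 60 mm away (distance of pan from where it was at the start of the episode above 0.06 m).
It fails at once if the glass bowl, green lid or masala dabba is knocked more than 40 mm away (distance of any of bowl, lid, dabba from where it was at the start of the episode above 0.04 m).
It also fails if it takes over 72 s, if anything falls off the work surface, if the arm or the gripper's body presses on something with over 40 N, if the wrist force passes 120 N, or if a joint passes its speed limit or range.

ROBOT

A 6-joint arm with a two-finger parallel gripper is mounted at the origin on the work surface. World frame = base frame: x ahead of the robot, y to its left, z up, the work surface at z = 0. Lengths are in mm, angles in rad, forces in N, time in s.
With the tool pointing down it reaches from about 350 to 975 mm from the base axis. Payload 7.1 kg.
Tool frame: the origin (TCP) lies between the finger pads; the fingertips stand 17 mm ahead of it and the grasp point (between the pads) lies 2 mm behind it; z points along the fingers, y is the line along which they close (so a half turn about z gives the same grasp; the last joint's range is limited). The gripper opens to 88 mm and grips with 3 to 60 N. Pads are 20 mm wide; open, the fingers measure 115 mm over their backs; the gripper's body (75 mm by 178 mm) begins 61 mm behind the grasp point.
Start: joints at [-1.215, 0.423, 1.63, -0, 1.089, -0.019], TCP at [228.82, -581.589, 239.675] pointing down, gripper open.
Joint ranges: [-3, 3], [-0.9, 2.11], [0.09, 2.58], [-1.31, 4.45], [0.11, 2.69], [-2.54, 2.54]. Speed limits (rad/s): [2.39, 2.39, 3.01, 3.14, 3.14, 3.14].

INTERFACE

Orientations are given as a rotation vector (axis times angle).
In Python, from workcell import ctrl, job, get_image gives the robot as it stands (ctrl), with the cameras as plain functions and the job (job).
- The arm moves only by the shell command python3 jog.py 'ROWS' [OPENING]. ROWS is a JSON list of rows, 1 to 5 of them, each an object with the fields trans (a list: dx, dy, dz in parts of the range, where 1.0 means 60 cm), turn_vec (a list: a rotation vector rx, ry, rz in parts of the range, where 1.0 means 2 rad); a field left out counts as zero; each row shifts and turns the commanded pose from where the row before left it, along the tool's axes as they then stand; what a row does not reach is not made up. A row lasts 1/12 s, in which the tool goes at most 41.7 mm and 0.125 rad, less where a joint would pass 70% of its speed; a pose out of reach is approached as far as the arm can. OPENING is the finger opening in mm, set as the command begins (- or left out keeps the last). The fingers move at their own pace and stop on an object; the grip force is fixed at half the most. Time passes only in rows, so rows that do not move let the fingers close. It prints the time, the measured TCP pose, the force, the opening and the grip force at its end. A shift or turn number past 1, either way, is cut back to 1. Input that does not fit is refused with a message, and nothing moves.
- ctrl.get_obs(): the state, without advancing time (a new reading comes with each control period).
- get_image(name): name is "scene" or "side" or "wrist"; returns a dict with "img" (400x640x3 uint8, red, green, blue), "fx", "fy", "cx", "cy" (pixels), "k1" (the pictures are not rectified: a ray, as slopes to the right and down, at radius r is drawn at 1 + k1 r^2 times it, then the intrinsics apply), "R" (3x3) and "t" (3): a world point X has camera coordinates R X + t. Camera axes: x right, y down, z forward; pixel columns grow to the right and rows downward; lengths in mm; the calibration is good to about 2 mm. A picture is of the moment at which its call begins. There is no depth.
- job.close_job(): hands the job in; it is judged then, once.
The state is a dict: "t": time; "qpos": joint angles; "qvel": joint speeds; "joint_torque": joint torques, N m; "ee_pos": TCP position; "orientation": TCP orientation; "ft_force": force on the tool from outside, world axes, zero at the start; "moment": the same for the moment, N m; "width": finger opening in mm; "grasp_force": force on a finger pad.
Only numpy, scipy, OpenCV 4.12 (cv2) and the standard library are available. Lean on these libraries where they do the work, as an engineer would, in place of code of your own. Each camera call takes 0.05 s, during which the arm holds its last target. There are 200 camera calls.

## Working session

There is one attempt and no reset: what is moved stays moved. The work goes in short steps, Python scripts to look and compute and a shell command to move; the robot and the scene stay as the last step left them, time stands still between calls to the robot, and variables do not carry over. Pictures are saved under pics/ and viewed, at most 10 in all, crops included, and the job is handed in when it is done.

```bash
ls; mkdir -p pics; python3 - <<'E'
from workcell import ctrl, job, get_image
import cv2
import numpy as np
a=[]
for n in ["scene","side"]:
    d=get_image(n); cv2.imwrite(f"pics/{n}0.png",d["img"][:,:,::-1]); np.save(f"pics/{n}0.npy",d,allow_pickle=True)
    print(n,d["fx"],d["cx"],d["cy"],d["k1"],np.round(d["R"],3).tolist(),d["t"])
o=ctrl.get_obs(); print(o["t"],o["ee_pos"],o["orientation"],o["width"],o["ft_force"])
E
```

```text
jog.py
pics
workcell.py
scene 447.84344002645264 323.027977312484 201.06697682945054 -0.11014319744081544 [[0.514, 0.858, 0.003], [0.743, -0.444, -0.501], [-0.429, 0.259, -0.865]] [-307.25812273 -401.38166037 1125.5717728 ]
side 401.3072310191878 317.8469203440268 201.06637001857578 -0.05707323282379663 [[-0.972, -0.236, 0.002], [-0.153, 0.623, -0.767], [0.179, -0.746, -0.642]] [567.96903069 151.61834349 654.12758825]
0.1 [ 228.6280728  -581.18601984  239.00685151] [-3.08533710e+00 -5.85005993e-01  4.13867453e-04] 87.99679651501937 [-0.8065449   0.04926267  0.3602337 ]
```

View pics/scene0.png

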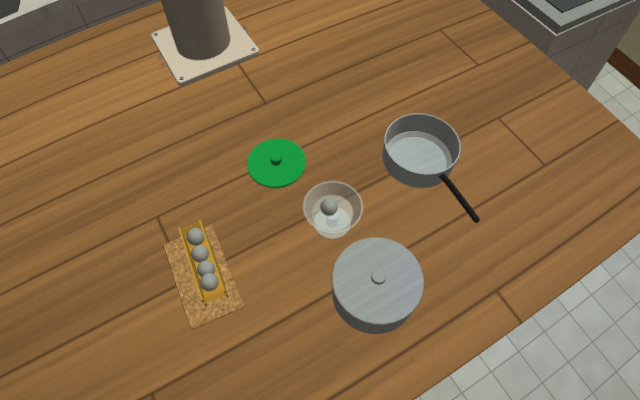

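View pics/side0.png

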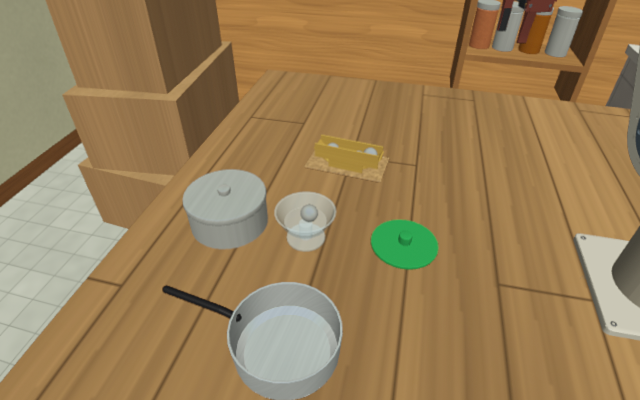

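Scene: cup near (202,262) with 4 balls in the row, fifth ball in the bowl (330,206), pan (421,150) with handle end (477,218), dabba (378,285), lid (276,160). Side: cup (348,153), pan rim centre (285,325). Now I'll measure.

```bash
cat > h.py <<'E'
import numpy as np, cv2
from workcell import ctrl, job, get_image
from scipy.spatial.transform import Rotation as Ro
def load(n): return np.load(f"pics/{n}.npy",allow_pickle=True).item()
def grab(n,name):
    d=get_image(n); np.save(f"pics/{name}.npy",d,allow_pickle=True); cv2.imwrite(f"pics/{name}.png",d["img"][:,:,::-1]); return d
def K(d): return np.array([[d["fx"],0,d["cx"]],[0,d["fy"],d["cy"]],[0,0,1.]]), np.array([d["k1"],0,0,0.])
def ray(d,uv):
    k,D=K(d); p=cv2.undistortPoints(np.array(uv,float).reshape(-1,1,2),k,D).reshape(-1,2)
    R=np.array(d["R"]); return -R.T@np.array(d["t"]), np.c_[p,np.ones(len(p))]@R
def plane(d,uv,z):
    c,r=ray(d,uv); return c+r*((z-c[2])/r[:,2])[:,None]
def tri(d1,u1,d2,u2):
    c1,r1=ray(d1,[u1]); c2,r2=ray(d2,[u2]); s=np.linalg.lstsq(np.c_[r1[0],-r2[0]],c2-c1,rcond=None)[0]
    a=c1+s[0]*r1[0]; b=c2+s[1]*r2[0]; return (a+b)/2, np.linalg.norm(a-b)
def proj(d,X):
    k,D=K(d); return cv2.projectPoints(np.array(X,float).reshape(-1,1,3),cv2.Rodrigues(np.array(d["R"]))[0],np.array(d["t"],float),k,D)[0].reshape(-1,2)
def brass(im):
    h=cv2.cvtColor(im,cv2.COLOR_RGB2HSV); m=cv2.inRange(h,(20,170,90),(32,255,255)); return m
def tool(o,v): # world vector -> tool axes
    return Ro.from_rotvec(o["orientation"]).inv().apply(v)
E
python3 - <<'E'
from h import *
s,e=load("scene0"),load("side0")
np.set_printoptions(precision=1,suppress=True)
print("base",plane(s,[[181,80]],0))
print("pan handle tip",tri(s,(477,218),e,(166,290)))
print("lid knob",tri(s,(276,158),e,(405,236)))
print("dabba knob",tri(s,(379,277),e,(224,189)))
print("bowl ball",tri(s,(330,206),e,(309,213)))
# pan rim outer: extremes on ellipse
print("pan rim scene",plane(s,[[383,155],[460,150],[421,114],[421,186]],65).tolist())
print("pan side",plane(e,[[229,345],[342,330],[285,286],],65).tolist())
for n,d in(("s",s),("e",e)):
    m=brass(d["img"]); k,l,st,c=cv2.connectedComponentsWithStats(m)
    for i in range(1,k):
        if st[i,4]>60: print(n,st[i],c[i])
print("cup z30",plane(s,[[202,262]],30),plane(e,[[348,153]],30))
print("mat",plane(s,[[164,242],[219,224],[242,303],[190,326]],5).tolist(), plane(e,[[306,163],[383,178],[389,157],[316,144]],5).tolist())
for d,n in((s,'s'),(e,'e')):
    x0,y0=(150,210) if n=='s' else (295,125)
    c=d["img"][y0:y0+125,x0:x0+110,::-1]; cv2.imwrite(f"pics/c{n}.png",cv2.resize(c,None,fx=4,fy=4,interpolation=cv2.INTER_CUBIC))
E
python3 -c "
import cv2,numpy as np;a=cv2.imread('pics/cs.png');b=cv2.imread('pics/ce.png');cv2.imwrite('pics/both.png',cv2.resize(np.hstack([a,b]),(800,454)))"
```

```text
base [[ 88.5 -95.7   0. ]]
pan handle tip (array([759.4, 228.4,  62.2]), np.float64(3.249365923890498))
lid knob (array([425.8, -11.4,  20. ]), np.float64(2.930669576578782))
dabba knob (array([763.1,   5.7,  78.7]), np.float64(4.264471216804206))
bowl ball (array([599.2,  12.5,  60.1]), np.float64(3.0381074143901943))
pan rim scene [[558.4281193423044, 159.93863706847924, 65.0], [626.4510966762093, 299.7587030564442, 65.0], [512.3193188090486, 289.19613167664124, 65.0], [653.7793820490215, 180.705179016383, 65.0]]
pan side [[632.1656620461756, 288.5344145226401, 65.0], [495.38870309517847, 232.0709601940821, 65.0], [590.2015048854155, 180.19644400821437, 65.0]]
s [179 220  48  84 730] [202.7 264.1]
cup z30 [[ 567.3 -234.9   30. ]] [[ 572.2 -242.8   30. ]]
mat [[479.66745976108143, -283.1703928807924, 5.0], [498.59211768202584, -175.39090491197652, 5.0], [662.977599396708, -205.82325580667916, 5.0], [654.400272477199, -302.84244648159563, 5.0]] [[665.0598771150643, -215.88759783514206, 5.0], [484.52311823972184, -200.2927454661325, 5.0], [480.10679444239076, -287.4355329851378, 5.0], [662.3477759205514, -301.994607790846, 5.0]]
```

View pics/both.png

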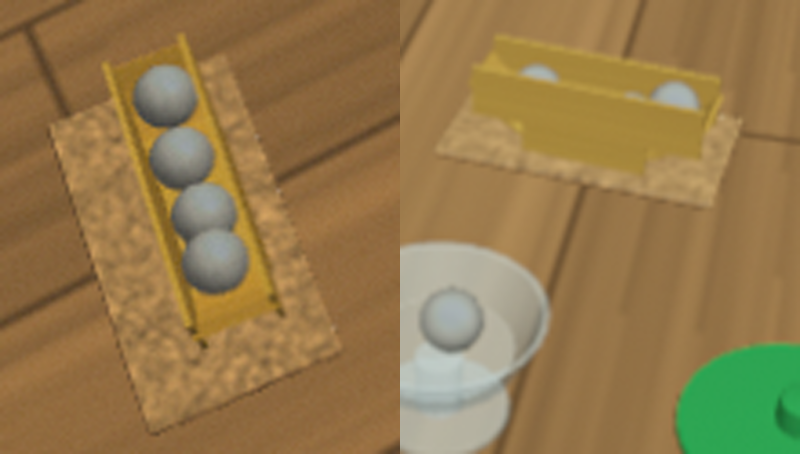

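The crop shows the mat's corners and the cup's wall-top corners clearly, and four balls. I'll triangulate the corners from the two views.

```bash
python3 - <<'E'
from h import *
np.set_printoptions(precision=1,suppress=True)
s,e=load("scene0"),load("side0")
S=lambda x,y:(150+x/3.636,210+y/3.632); E=lambda x,y:(295+(x-400)/3.636,125+y/3.632)
P=[]
for n,a,b in [("near+y",(183,37),(710,105)),("near-y",(105,65),(720,78)),("far+y",(276,302),(473,65)),("far-y",(193,335),(497,37))]:
    p,g=tri(s,S(*a),e,E(*b)); P.append(p); print(n,p,g)
print("cup centre",np.mean(P,0))
M=[]
for a,b in [((50,130),(742,118)),((225,57),(715,206)),((340,350),(437,152)),]:
    p,g=tri(s,S(*a),e,E(*b)); M.append(p); print("mat",p,g)
q=plane(s,[S(50,130),S(225,57),S(340,350),S(152,432)],5); print(q.mean(0), q)
# pan rim inner/outer fit: ray rim points of both views
# pan: grey mask inside ROI, convex hull points onto z=65
for n,d,roi in(("s",s,(370,105,475,175)),("e",e,(225,282,346,340))):
    print(n, plane(d,[((roi[0]+roi[2])/2,(roi[1]+roi[3])/2)],65))
E
```

```text
near+y [ 500.7 -205.4   60. ] 8.836040685360972
near-y [ 496.4 -244.6   57. ] 3.2213113928935244
far+y [ 648.6 -223.3   55.6] 7.433849461731051
far-y [ 642.7 -263.3   53.3] 7.428145492902019
cup centre [ 572.1 -234.2   56.5]
mat [ 481.9 -287.9    1.4] 5.288178319849819
mat [ 488.6 -189.9   -0.2] 6.139558257895004
mat [ 666.3 -207.    -0.8] 3.226733308341759
[ 578.1 -245.9    5. ] [[ 486.9 -286.5    5. ]
 [ 494.9 -188.9    5. ]
 [ 669.8 -206.2    5. ]
 [ 660.7 -302.1    5. ]]
s [[568.4 249.8  65. ]]
e [[576.8 221.3  65. ]]
```

```bash
cat >> h.py <<'E'
def plan(P,yaw,o=None):
    """tool moves to reach TCP P (mm), tool down with y along cup-y for cup yaw; total d in current tool axes + rz"""
    o=o or ctrl.get_obs(); R=Ro.from_rotvec(o["orientation"]); d=R.inv().apply(np.array(P)-o["ee_pos"])
    ty=R.as_matrix()[:,1]; a=np.arctan2(ty[1],ty[0]); 
    dz=(yaw+np.pi/2-a+np.pi/2)%np.pi-np.pi/2
    tz=R.as_matrix()[:,2]
    print("d tool",np.round(d,1),"world turn",round(dz,3),"(rz=-that)","toolx",np.round(R.as_matrix()[:,0],2),"tz",np.round(tz,3),"q6",round(o["qpos"][5],2),"t",o["t"])
E
python3 - <<'E'
from h import *
plan([572,-235,240],np.arctan2(-18.5,147))
E
```

```text
d tool [ 446.3 -196.5   -0.7] world turn -0.5 (rz=-that) toolx [ 0.93  0.37 -0.  ] tz [-0.     0.001 -1.   ] q6 -0.02 t 0.1
```

Units first: shifts go in shares of 60 cm and turns go in shares of 2 rad. So 34 mm is 0.0567, 20 mm is 0.0333.

```bash
python3 jog.py '[{"trans": [0.0333, -0.015, 0]}, {"trans": [0.0567, -0.025, 0]}, {"trans": [0.0567, -0.025, 0]}, {"trans": [0.0567, -0.025, 0]}, {"trans": [0.0567, -0.025, 0]}]' 88; python3 jog.py '[{"trans": [0.0567, -0.025, 0]}, {"trans": [0.0567, -0.025, 0]}, {"trans": [0.0567, -0.025, 0]}, {"trans": [0.0567, -0.025, 0]}, {"trans": [0.0567, -0.025, 0]}]'; python3 jog.py '[{"trans": [0.0567, -0.025, 0]}, {"trans": [0.0567, -0.025, 0]}, {"trans": [0.0567, -0.025, 0]}, {"trans": [0.03, -0.0133, 0]}]'; python3 jog.py '[{"turn_vec": [0, 0, 0.0625]}, {"turn_vec": [0, 0, 0.0625]}, {"turn_vec": [0, 0, 0.0625]}, {"turn_vec": [0, 0, 0.0625]}, {}]'
python3 - <<'E'
from h import *
d=grab("wrist","w0"); plan([572,-235,240],np.arctan2(-18.5,147)); print(proj(d,[[572,-235,59],[578,-246,5]]), d["t"],-np.array(d["R"]).T@d["t"])
E
```

```text
t: 0.52
ee_pos: [349.4, -458.8, 239.3]
orientation: [-3.086, -0.584, 0.0]
ft_force: [0.5, -0.0, -0.3]
width: 87.9
grasp_force: 0.0
t: 0.93
ee_pos: [480.4, -326.6, 239.4]
orientation: [-3.086, -0.585, 0.001]
ft_force: [0.4, -0.5, -0.6]
width: 88.0
grasp_force: 0.0
t: 1.27
ee_pos: [573.9, -232.0, 239.4]
orientation: [-3.085, -0.588, -0.001]
ft_force: [0.3, -0.8, -0.1]
width: 87.9
grasp_force: 0.0
t: 1.68
ee_pos: [571.6, -234.7, 239.2]
orientation: [-3.135, 0.203, 0.001]
ft_force: [0.2, 0.1, -0.7]
width: 88.1
grasp_force: 0.0
d tool [ 0.5  0.1 -0.7] world turn -0.002 (rz=-that) toolx [ 0.99 -0.12 -0.  ] tz [-0.001  0.    -1.   ] q6 1.28 t 1.7333
[[325.13642876 183.27348894]
 [332.84950021 168.19813323]] [-158.24480387  539.14528481  558.71339288] [ 648.14971237 -244.01199846  385.01922864]
```

View pics/w0.png

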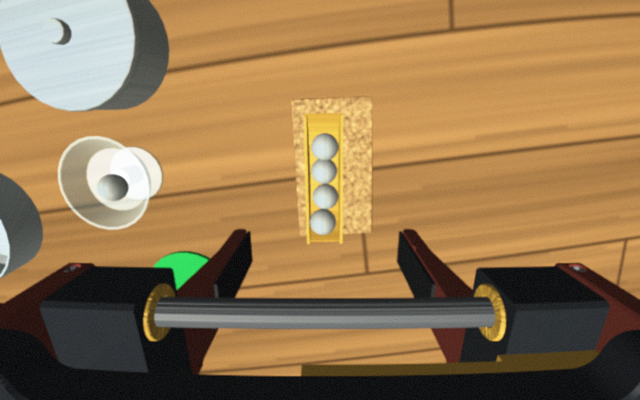

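Wrist view: cup upright in the picture between columns 307–342, rows 113–243; mat corners about (292,99), (372,97), (371,234). Four balls. I'll cast these onto their planes.

```bash
cat >> h.py <<'E'
def cupbox(d):
    m=brass(d["img"]); m[235 if 0 else 300:]=0; m=cv2.morphologyEx(m,cv2.MORPH_CLOSE,np.ones((9,9)))
    c=max(cv2.findContours(m,cv2.RETR_EXTERNAL,cv2.CHAIN_APPROX_NONE)[0],key=cv2.contourArea); return cv2.minAreaRect(c),cv2.boxPoints(cv2.minAreaRect(c))
E
python3 - <<'E'
from h import *
np.set_printoptions(precision=1,suppress=True)
d=load("w0"); r,b=cupbox(d); print(r); print(b); q=plane(d,b,59); print(q,q.mean(0)); 
print("sizes",np.linalg.norm(np.diff(q,axis=0),axis=1))
m=plane(d,[[292,99],[372,97],[371,234],[294,236]],5); print(m,m.mean(0),np.linalg.norm(np.diff(m,axis=0),axis=1))
w=plane(d,[[307,120],[307,235],[342,120],[342,235]],59);print("walls",w,w.mean(0))
E
```

```text
((323.0, 177.5), (127.0, 36.0), 90.0)
[[305. 114.]
 [341. 114.]
 [341. 241.]
 [305. 241.]]
[[ 649.7 -223.5   59. ]
 [ 644.7 -261.4   59. ]
 [ 499.3 -244.7   59. ]
 [ 504.8 -202.    59. ]] [ 574.6 -232.9   59. ]
sizes [ 38.2 146.4  43.1]
[[ 669.6 -206.9    5. ]
 [ 659.4 -304.2    5. ]
 [ 479.7 -287.3    5. ]
 [ 490.5 -181.     5. ]] [ 574.8 -244.9    5. ] [ 97.8 180.5 106.8]
walls [[ 643.2 -224.7   59. ]
 [ 512.2 -205.5   59. ]
 [ 638.4 -261.7   59. ]
 [ 506.9 -246.8   59. ]] [ 575.2 -234.7   59. ]
```

Converted, 25 mm is 0.0417, 20 mm is 0.0333.

```bash
python3 jog.py '[{"trans": [0.0033, 0, 0.0167]}, {"trans": [0, 0, 0.0333]}, {"trans": [0, 0, 0.0417]}, {"trans": [0, 0, 0.0417]}, {"trans": [0, 0, 0.0167]}]'; python3 jog.py '[{}]'
python3 - <<'E'
from h import *
np.set_printoptions(precision=1,suppress=True)
d=grab("wrist","w1"); d0=load("w0")
r,b=cupbox(d); r0,b0=cupbox(d0); print(r,b.tolist())
q=plane(d,b,59); print(q,q.mean(0))
print([tri(d0,x,d,y) for x,y in zip(b0,b)])
plan([574,-234,41],-0.13)
E
```

```text
t: 2.15
ee_pos: [571.7, -234.5, 145.8]
orientation: [-3.134, 0.192, 0.008]
ft_force: [-0.7, 0.2, 0.1]
width: 87.6
grasp_force: 0.0
t: 2.23
ee_pos: [571.8, -234.5, 146.4]
orientation: [-3.134, 0.194, 0.008]
ft_force: [-1.2, -0.1, 1.1]
width: 87.9
grasp_force: 0.0
((324.0, 197.0), (168.0, 50.0), 90.0) [[299.0, 113.0], [349.0, 113.0], [349.0, 281.0], [299.0, 281.0]]
[[ 650.4 -224.    59. ]
 [ 645.7 -261.6   59. ]
 [ 501.7 -247.3   59. ]
 [ 507.1 -202.8   59. ]] [ 576.2 -233.9   59. ]
[(array([ 650.2, -221.9,   33.4]), np.float64(0.7403370984947235)), (array([ 645.3, -261.3,   62.7]), np.float64(1.0295682990830306)), (array([ 493.9, -246.1,   46.9]), np.float64(2.7136651550188886)), (array([ 498.8, -200.3,   45.3]), np.float64(0.10014398688079161))]
d tool [  1.2  -1.  107.3] world turn -0.006 (rz=-that) toolx [ 1.  -0.1 -0. ] tz [-0.  0. -1.] q6 1.29 t 2.2833
```

View pics/w1.png

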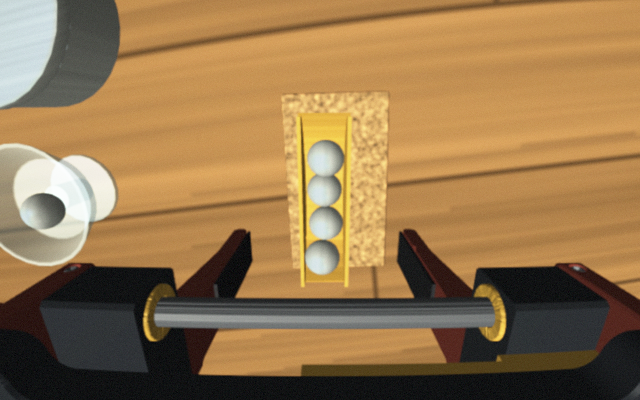

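Cup is centred between the fingers (column 324) with both walls parallel to the tool. Height is consistent with 59 mm wall tops. Descend and grip.

Converted, 25 mm is 0.0417, 20 mm is 0.0333.

```bash
python3 jog.py '[{"trans": [0.0017, -0.0017, 0.0167]}, {"trans": [0.0017, 0, 0.0333]}, {"trans": [0, 0, 0.0417]}, {"trans": [0, 0, 0.0417]}, {"trans": [0, 0, 0.025]}]'; python3 jog.py '[{"trans": [0, 0, 0.0133]}, {"trans": [0, 0, 0.005]}, {}]'; python3 jog.py '[{}, {}, {}, {}, {}]' 36; python3 jog.py '[{}, {}, {}]'
```

```text
t: 2.7
ee_pos: [576.0, -234.4, 53.6]
orientation: [3.135, -0.195, 0.001]
ft_force: [-0.1, 0.4, -0.4]
width: 87.6
grasp_force: 0.0
t: 2.95
ee_pos: [576.3, -234.7, 44.0]
orientation: [3.135, -0.196, 0.001]
ft_force: [-1.1, 0.3, 0.2]
width: 87.6
grasp_force: 0.0
t: 3.37
ee_pos: [576.1, -234.6, 44.3]
orientation: [3.135, -0.197, 0.001]
ft_force: [0.4, 0.6, 0.4]
width: 57.8
grasp_force: 0.0
t: 3.62
ee_pos: [575.9, -234.5, 43.8]
orientation: [3.135, -0.196, 0.0]
ft_force: [-0.1, -0.3, 0.4]
width: 41.6
grasp_force: 30.0
```

```bash
python3 - <<'E'
from h import *
np.set_printoptions(precision=1,suppress=True)
# pan: rim points on grey mask; convex hull in scene, fit ellipse on upper rim
s,e=load("scene0"),load("side0")
for n,d,roi in(("s",s,(375,105,470,195)),("e",e,(222,278,350,400))):
    x0,y0,x1,y1=roi; im=d["img"][y0:y1,x0:x1]; h=cv2.cvtColor(im,cv2.COLOR_RGB2HSV)
    m=cv2.inRange(h,(0,0,60),(180,70,255)); m=cv2.morphologyEx(m,cv2.MORPH_OPEN,np.ones((5,5)))
    c=max(cv2.findContours(m,cv2.RETR_EXTERNAL,cv2.CHAIN_APPROX_NONE)[0],key=cv2.contourArea)[:,0].astype(float)+[x0,y0]
    # points projected on z=65; keep the far half (rim silhouette), least-squares circle
    cy=np.median(c[:,1]); k=c[c[:,1]<cy-3]; q=plane(d,k,65)[:,:2]
    f=np.linalg.lstsq(np.c_[2*q,np.ones(len(q))],(q**2).sum(1),rcond=None)[0]; print(n,f[:2],np.sqrt(f[2]+f[0]**2+f[1]**2),len(q))
E
```

```text
s [572.6 245.8] 76.53075616730406 105
e [570.4 245.8] 76.15955307326712 162
```

Pan centre (571.5, 246), rim radius about 76 (77 expected), grip width 41.6. Lift gently; I'll pour over the far (+x) lip so the joints stay mid-range.

Converted, -16 mm is -0.0267, -13 mm is -0.0217.

```bash
python3 jog.py '[{"trans": [0, 0, -0.0033]}, {"trans": [0, 0, -0.0083]}, {"trans": [0, 0, -0.015]}, {"trans": [0, 0, -0.0217]}, {"trans": [0, 0, -0.0267]}]'; python3 jog.py '[{"trans": [0, 0, -0.03]}, {"trans": [0, 0, -0.03]}, {"trans": [0, 0, -0.025]}, {"trans": [0, 0, -0.0183]}, {"trans": [0, 0, -0.0117]}]'; python3 jog.py '[{"trans": [0, 0, -0.0067]}, {"trans": [0, 0, -0.0033]}, {}, {}]'
python3 - <<'E'
from h import *
d=grab("wrist","w2"); plan([496,214,165],0.4); print(cupbox(d)[0]); o=ctrl.get_obs(); print(o["qpos"],o["width"],o["ft_force"],o["ee_pos"])
E
```

```text
t: 4.03
ee_pos: [575.2, -234.2, 89.1]
orientation: [-3.135, 0.197, 0.003]
ft_force: [0.4, -0.3, -6.0]
width: 42.1
grasp_force: 30.0
t: 4.45
ee_pos: [576.4, -234.7, 160.0]
orientation: [3.135, -0.196, 0.004]
ft_force: [0.4, 0.0, -4.5]
width: 42.0
grasp_force: 30.0
t: 4.78
ee_pos: [575.4, -234.3, 162.9]
orientation: [-3.135, 0.197, 0.002]
ft_force: [-0.6, -0.1, -5.0]
width: 41.9
grasp_force: 30.0
d tool [-134.7 -434.9   -1.8] world turn 0.525 (rz=-that) toolx [ 0.99 -0.12 -0.  ] tz [-0.001  0.001 -1.   ] q6 1.29 t 4.8333
((323.0, 210.0), (174.0, 92.0), 90.0)
[-4.05862790e-01  5.10774086e-01  1.68967017e+00  1.03239960e-05
  9.42693369e-01  1.29013778e+00] 41.94768318299197 [-0.4817038  -0.11000263 -5.58248379] [ 575.3398269  -234.28088373  162.80930973]
```

Converted, -18 mm is -0.03, -15 mm is -0.025.

```bash
python3 jog.py '[{"trans": [-0.0017, -0.005, 0]}, {"trans": [-0.0033, -0.0117, 0]}, {"trans": [-0.005, -0.0183, 0]}, {"trans": [-0.0067, -0.025, 0]}, {"trans": [-0.0083, -0.03, 0]}]'; python3 jog.py '[{"trans": [-0.01, -0.03, 0]}, {"trans": [-0.01, -0.03, 0]}, {"trans": [-0.01, -0.03, 0]}, {"trans": [-0.01, -0.03, 0]}, {"trans": [-0.01, -0.03, 0]}]'; python3 jog.py '[{"trans": [-0.01, -0.03, 0]}, {"trans": [-0.01, -0.03, 0]}, {"trans": [-0.01, -0.03, 0]}, {"trans": [-0.01, -0.03, 0]}, {"trans": [-0.01, -0.03, 0]}]'; python3 jog.py '[{"trans": [-0.01, -0.03, 0]}, {"trans": [-0.01, -0.03, 0]}, {"trans": [-0.01, -0.03, 0]}, {"trans": [-0.01, -0.03, 0]}, {"trans": [-0.01, -0.03, 0]}]'; python3 jog.py '[{"trans": [-0.01, -0.03, 0]}, {"trans": [-0.01, -0.03, 0]}, {"trans": [-0.0083, -0.03, 0]}, {"trans": [-0.0083, -0.03, 0]}, {"trans": [-0.0067, -0.025, 0]}]'; python3 jog.py '[{"trans": [-0.005, -0.0183, 0]}, {"trans": [-0.0033, -0.0117, 0]}, {"trans": [-0.0017, -0.005, 0]}, {}, {}]'
python3 jog.py '[{"turn_vec": [0, 0, -0.01]}, {"turn_vec": [0, 0, -0.02]}, {"turn_vec": [0, 0, -0.03]}, {"turn_vec": [0, 0, -0.035]}, {"turn_vec": [0, 0, -0.035]}]'; python3 jog.py '[{"turn_vec": [0, 0, -0.035]}, {"turn_vec": [0, 0, -0.035]}, {"turn_vec": [0, 0, -0.03]}, {"turn_vec": [0, 0, -0.02]}, {"turn_vec": [0, 0, -0.01]}]';python3 jog.py '[{}, {}]'
python3 - <<'E'
from h import *
d=grab("side","e1"); plan([496,214,148],0.4); o=ctrl.get_obs(); print(o["qpos"],o["width"],o["ft_force"],o["ee_pos"])
E
```

```text
t: 5.25
ee_pos: [567.3, -177.8, 163.5]
orientation: [-3.135, 0.197, 0.0]
ft_force: [-0.1, 0.2, -5.1]
width: 41.7
grasp_force: 30.0
t: 5.67
ee_pos: [548.3, -83.7, 163.7]
orientation: [-3.135, 0.195, 0.001]
ft_force: [-0.0, 0.3, -5.7]
width: 42.1
grasp_force: 30.0
t: 6.08
ee_pos: [529.6, 9.2, 163.8]
orientation: [-3.135, 0.195, 0.0]
ft_force: [0.5, 0.3, -6.4]
width: 41.8
grasp_force: 30.0
t: 6.5
ee_pos: [510.9, 102.1, 163.8]
orientation: [-3.135, 0.195, 0.0]
ft_force: [0.9, 0.1, -5.1]
width: 42.2
grasp_force: 30.0
t: 6.92
ee_pos: [495.7, 191.8, 163.8]
orientation: [-3.135, 0.195, 0.0]
ft_force: [1.2, 0.6, -5.6]
width: 41.4
grasp_force: 30.0
t: 7.33
ee_pos: [493.7, 211.0, 163.6]
orientation: [3.135, -0.196, -0.0]
ft_force: [-1.2, -0.5, -6.2]
width: 41.5
grasp_force: 30.0
t: 7.75
ee_pos: [494.0, 210.4, 163.7]
orientation: [3.134, 0.217, -0.0]
ft_force: [0.6, 1.0, -6.2]
width: 41.7
grasp_force: 30.0
t: 8.17
ee_pos: [494.0, 210.5, 163.6]
orientation: [3.08, 0.618, -0.0]
ft_force: [-0.6, 0.1, -4.8]
width: 41.9
grasp_force: 30.0
t: 8.33
ee_pos: [494.0, 210.8, 163.7]
orientation: [3.081, 0.614, -0.0]
ft_force: [0.7, -0.3, -6.3]
width: 41.8
grasp_force: 30.0
d tool [ 3.1 -2.1 15.7] world turn 0.006 (rz=-that) toolx [ 0.92  0.38 -0.  ] tz [-0. -0. -1.] q6 1.56 t 8.3833
[ 3.81412970e-01  4.00444500e-01  1.87971053e+00 -3.00147339e-05
  8.61535128e-01  1.55868953e+00] 42.260037535527914 [ 0.29267978 -0.22640086 -5.16097442] [493.92479127 210.90370577 163.66418753]
```

View pics/e1.png

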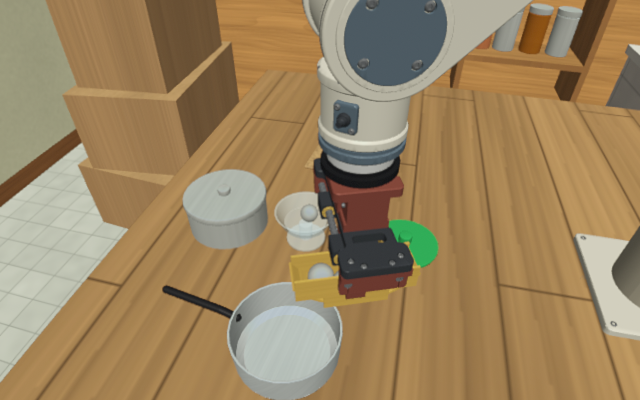

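Cup (350,275) hangs over the pan's near rim with its +x lip over the pan; balls still in it (one visible at (320,273)), pan empty. Lower a bit and make the counting script with baselines.

Converted, 5 mm is 0.0083, 4 mm is 0.0067.

```bash
python3 jog.py '[{"trans": [0.0008, 0, 0.0033]}, {"trans": [0.0017, 0, 0.0067]}, {"trans": [0.0017, -0.0017, 0.0083]}, {"trans": [0.0008, -0.0017, 0.005]}, {"trans": [0, 0, 0.0017]}]'; python3 jog.py '[{}, {}]'
cat > look.py <<'E'
import sys; from h import *
n=sys.argv[1]; w=grab("wrist","W"+n); e=grab("side","E"+n); o=ctrl.get_obs()
ti=np.degrees(np.arccos(-Ro.from_rotvec(o["orientation"]).as_matrix()[2,2]))
h=cv2.cvtColor(w["img"],cv2.COLOR_RGB2HSV)[100:290,300:348]; g=cv2.inRange(h,(0,0,50),(180,75,255)); g=cv2.morphologyEx(g,cv2.MORPH_OPEN,np.ones((5,5)))
k,l,st,c=cv2.connectedComponentsWithStats(g)
print("tilt %.1f Fz %.2f w %.1f t %.2f"%(ti,o["ft_force"][2],o["width"],o["t"]),"cup blobs",[(int(s[1]+100),int(s[3]),int(s[2]),int(s[4])) for s in st[1:] if s[4]>80])
b=load("e1")["img"]; P=np.zeros(b.shape[:2],np.uint8)
a=np.linspace(0,2*np.pi,40); cv2.fillPoly(P,[proj(e,np.c_[571.5+60*np.cos(a),246+60*np.sin(a),0*a+8]).astype(np.int32)],255)
D=cv2.absdiff(b,e["img"]).max(2); D=((D>25)&(P>0)).astype(np.uint8); D=cv2.morphologyEx(D,cv2.MORPH_OPEN,np.ones((3,3)))
k,l,st,c=cv2.connectedComponentsWithStats(D)
print("pan blobs",[(np.round(c[i]).tolist(),int(st[i,4])) for i in range(1,k) if st[i,4]>40])
E
python3 look.py 0
```

```text
t: 8.8
ee_pos: [495.5, 214.3, 147.7]
orientation: [3.08, 0.616, -0.002]
ft_force: [-0.5, 0.5, -6.6]
width: 41.6
grasp_force: 30.0
t: 8.97
ee_pos: [495.8, 214.3, 148.5]
orientation: [3.08, 0.616, -0.001]
ft_force: [0.4, -0.4, -5.5]
width: 42.0
grasp_force: 30.0
tilt 0.0 Fz -5.53 w 41.8 t 9.07 cup blobs [(100, 23, 48, 1078), (163, 127, 48, 5370)]
pan blobs []
```

View pics/W0.png

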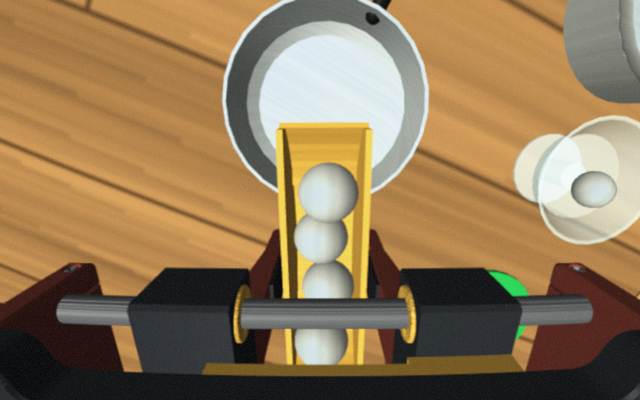

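Wrist view is ideal: 4 balls in the cup (rows 163–370, columns 295–357), lip at row 124 over the pan's floor, pan empty. Begin the tilt.

Converted, -0.03 rad is -0.015.

```bash
sed -i 's/\[100:290,300:348\]/[125:298,288:364]/; s/s\[1\]+100/s[1]+125/' look.py
python3 jog.py '[{"turn_vec": [0, -0.005, 0]}, {"turn_vec": [0, -0.01, 0]}, {"turn_vec": [0, -0.015, 0]}, {"turn_vec": [0, -0.015, 0]}, {"turn_vec": [0, -0.015, 0]}]' >/dev/null; python3 jog.py '[{"turn_vec": [0, -0.01, 0]}, {"turn_vec": [0, -0.005, 0]}, {}, {}, {}]'|head -2; python3 look.py 1
python3 jog.py '[{"turn_vec": [0, -0.01, 0]}, {"turn_vec": [0, -0.0075, 0]}, {}, {}, {}]'|head -2;python3 look.py 2
python3 jog.py '[{"turn_vec": [0, -0.01, 0]}, {"turn_vec": [0, -0.0075, 0]}, {}, {}, {}]'|head -2;python3 look.py 3
```

```text
t: 9.9
ee_pos: [495.6, 214.1, 148.6]
tilt 8.6 Fz -5.45 w 41.7 t 10.00 cup blobs [(150, 148, 66, 6975)]
pan blobs []
t: 10.42
ee_pos: [495.9, 214.2, 148.6]
tilt 10.6 Fz -5.18 w 42.0 t 10.52 cup blobs [(149, 149, 66, 7020)]
pan blobs []
t: 10.93
ee_pos: [495.9, 214.2, 148.6]
tilt 12.6 Fz -6.26 w 42.1 t 11.03 cup blobs [(139, 159, 69, 7627)]
pan blobs []
```

Converted, -0.02 rad is -0.01.

```bash

python3 jog.py '[{"turn_vec": [0, -0.01, 0]}, {"turn_vec": [0, -0.0075, 0]}, {}, {}, {}]'|head -2;python3 look.py 4
python3 jog.py '[{"turn_vec": [0, -0.01, 0]}, {"turn_vec": [0, -0.0075, 0]}, {}, {}, {}]'|head -1;python3 look.py 5
python3 jog.py '[{"turn_vec": [0, -0.01, 0]}, {"turn_vec": [0, -0.0075, 0]}, {}, {}, {}]'|head -1;python3 look.py 6
python3 jog.py '[{"turn_vec": [0, -0.01, 0]}, {"turn_vec": [0, -0.0075, 0]}, {}, {}, {}]'|head -1;python3 look.py 7
```

```text
t: 11.45
ee_pos: [495.9, 214.2, 148.6]
tilt 14.6 Fz -6.11 w 42.0 t 11.55 cup blobs [(138, 160, 69, 7704)]
pan blobs []
t: 11.97
tilt 16.6 Fz -5.68 w 41.9 t 12.07 cup blobs [(137, 161, 69, 7752)]
pan blobs []
t: 12.48
tilt 18.6 Fz -4.39 w 41.8 t 12.58 cup blobs [(137, 161, 69, 7825)]
pan blobs []
t: 13.0
tilt 20.6 Fz -5.91 w 42.2 t 13.10 cup blobs [(132, 166, 71, 8206)]
pan blobs []
```

Converted, -0.02 rad is -0.01.

```bash

python3 jog.py '[{"turn_vec": [0, -0.01, 0]}, {"turn_vec": [0, -0.0075, 0]}, {}, {}, {}]'|head -1;python3 look.py 8
python3 jog.py '[{"turn_vec": [0, -0.01, 0]}, {"turn_vec": [0, -0.0075, 0]}, {}, {}, {}]'|head -1;python3 look.py 9
python3 jog.py '[{"turn_vec": [0, -0.01, 0]}, {"turn_vec": [0, -0.0075, 0]}, {}, {}, {}]'|head -1;python3 look.py 10
```

```text
t: 13.52
tilt 22.6 Fz -5.39 w 41.5 t 13.62 cup blobs [(125, 173, 73, 8981)]
pan blobs []
t: 14.03
tilt 24.6 Fz -4.47 w 42.1 t 14.13 cup blobs [(125, 173, 74, 9042)]
pan blobs [([306.0, 319.0], 42)]
t: 14.55
tilt 26.6 Fz -5.62 w 41.8 t 14.65 cup blobs [(125, 170, 76, 8963)]
pan blobs [([305.0, 318.0], 64)]
```

Units first: shifts go in shares of 60 cm and turns go in shares of 2 rad. So -0.02 rad is -0.01.

```bash

python3 jog.py '[{"turn_vec": [0, -0.01, 0]}, {"turn_vec": [0, -0.0075, 0]}, {}, {}, {}]'|head -1;python3 look.py 11
python3 jog.py '[{"turn_vec": [0, -0.01, 0]}, {"turn_vec": [0, -0.0075, 0]}, {}, {}, {}]'|head -1;python3 look.py 12
```

```text
t: 15.07
tilt 28.6 Fz -4.97 w 41.9 t 15.17 cup blobs [(125, 141, 69, 7563)]
pan blobs [([302.0, 318.0], 106), ([253.0, 347.0], 153)]
t: 15.58
tilt 30.7 Fz -5.38 w 41.6 t 15.68 cup blobs [(125, 141, 69, 7559)]
pan blobs [([301.0, 319.0], 170), ([253.0, 347.0], 147)]
```

```bash
cat > combo.py <<'E'
import sys,cv2,numpy as np
n=sys.argv[1]; w=cv2.imread(f"pics/W{n}.png")[0:390,140:540]; e=cv2.resize(cv2.imread(f"pics/E{n}.png")[205:400,190:390],(400,390))
cv2.imwrite(f"pics/C{n}.png",np.hstack([w,e]))
E
python3 combo.py 12
```

```text
(no output)
```

View pics/C12.png

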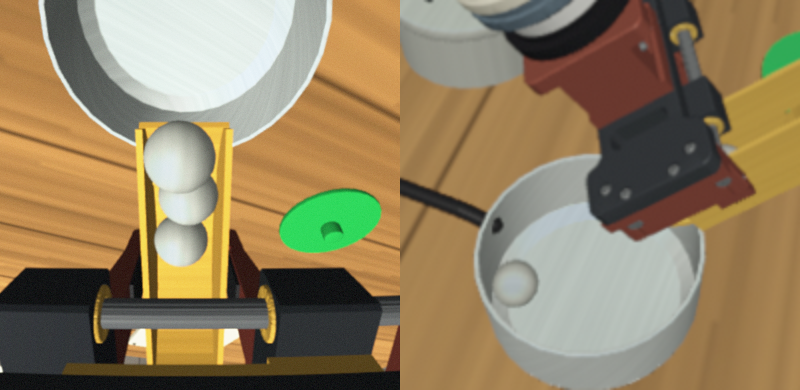

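One ball in the pan (side crop (515,284)), three in the cup. Continue.

Converted, -0.02 rad is -0.01.

```bash

python3 jog.py '[{"turn_vec": [0, -0.01, 0]}, {"turn_vec": [0, -0.0075, 0]}, {}, {}, {}]'|head -1;python3 look.py 13
python3 jog.py '[{"turn_vec": [0, -0.01, 0]}, {"turn_vec": [0, -0.0075, 0]}, {}, {}, {}]'|head -1;python3 look.py 14
```

```text
t: 16.1
tilt 32.7 Fz -5.00 w 41.9 t 16.20 cup blobs [(125, 141, 70, 7565)]
pan blobs [([299.0, 319.0], 244), ([253.0, 347.0], 149)]
t: 16.62
tilt 34.7 Fz -4.51 w 42.0 t 16.72 cup blobs [(125, 127, 71, 7095)]
pan blobs [([297.0, 320.0], 329), ([253.0, 347.0], 150)]
```

Converted, -0.02 rad is -0.01.

```bash

python3 jog.py '[{"turn_vec": [0, -0.01, 0]}, {"turn_vec": [0, -0.0075, 0]}, {}, {}, {}]'|head -1;python3 look.py 15
python3 jog.py '[{"turn_vec": [0, -0.01, 0]}, {"turn_vec": [0, -0.0075, 0]}, {}, {}, {}]'|head -1;python3 look.py 16
```

```text
t: 17.13
tilt 36.7 Fz -4.03 w 41.9 t 17.23 cup blobs [(128, 103, 72, 5567)]
pan blobs [([296.0, 320.0], 418), ([264.0, 348.0], 392)]
t: 17.65
tilt 38.7 Fz -4.47 w 41.7 t 17.75 cup blobs [(129, 102, 72, 5561)]
pan blobs [([294.0, 321.0], 507), ([264.0, 349.0], 401)]
```

Converted, -0.02 rad is -0.01.

```bash

python3 jog.py '[{"turn_vec": [0, -0.01, 0]}, {"turn_vec": [0, -0.0075, 0]}, {}, {}, {}]'|head -1;python3 look.py 17
python3 jog.py '[{"turn_vec": [0, -0.01, 0]}, {"turn_vec": [0, -0.0075, 0]}, {}, {}, {}]'|head -1;python3 look.py 18
```

```text
t: 18.17
tilt 40.7 Fz -3.68 w 41.8 t 18.27 cup blobs [(126, 103, 72, 5631)]
pan blobs [([293.0, 322.0], 598), ([264.0, 349.0], 402)]
t: 18.68
tilt 42.7 Fz -4.31 w 41.9 t 18.78 cup blobs [(125, 102, 73, 5695)]
pan blobs [([292.0, 323.0], 693), ([264.0, 349.0], 406)]
```

Converted, -0.02 rad is -0.01.

```bash

python3 jog.py '[{"turn_vec": [0, -0.01, 0]}, {"turn_vec": [0, -0.0075, 0]}, {}, {}, {}]'|head -2;python3 look.py 19

```

```text
t: 19.2
ee_pos: [495.9, 214.2, 148.5]
tilt 44.7 Fz -4.78 w 41.9 t 19.30 cup blobs [(125, 99, 74, 5738)]
pan blobs [([291.0, 323.0], 789), ([264.0, 349.0], 408)]
```

Converted, -0.01 rad is -0.005.

```bash

python3 jog.py '[{"turn_vec": [0, -0.005, 0]}, {"turn_vec": [0, -0.005, 0]}, {}, {}, {}]'|head -1;python3 look.py 20
python3 jog.py '[{"turn_vec": [0, -0.005, 0]}, {"turn_vec": [0, -0.005, 0]}, {}, {}, {}]'|head -1;python3 look.py 21; python3 combo.py 21

```

```text
t: 19.72
tilt 45.8 Fz -3.92 w 41.9 t 19.82 cup blobs [(134, 68, 66, 3525)]
pan blobs [([291.0, 325.0], 898), ([256.0, 354.0], 349)]
t: 20.23
tilt 47.0 Fz -2.76 w 41.5 t 20.33 cup blobs [(138, 66, 66, 3412)]
pan blobs [([290.0, 324.0], 917), ([256.0, 354.0], 355)]
```

View pics/C21.png

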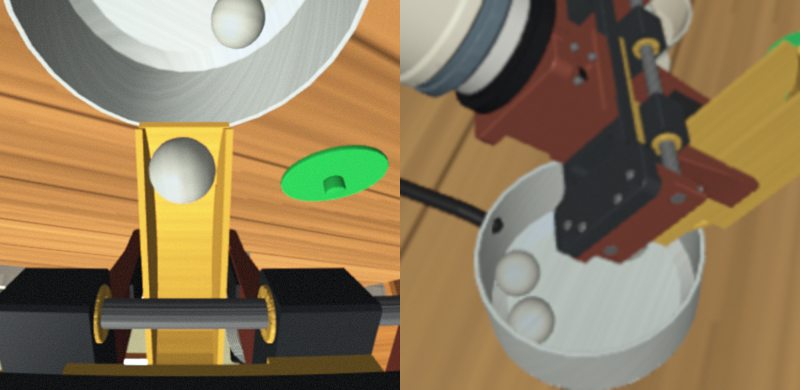

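One ball stays in the cup (181,170); the pan shows two balls, and a third partly behind the gripper. Tilt back up, gently.

Converted, 0.03 rad is 0.015.

```bash

python3 jog.py '[{"turn_vec": [0, 0.005, 0]}, {"turn_vec": [0, 0.01, 0]}, {"turn_vec": [0, 0.015, 0]}, {"turn_vec": [0, 0.015, 0]}, {"turn_vec": [0, 0.015, 0]}]'|head -1
python3 jog.py '[{"turn_vec": [0, 0.015, 0]}, {"turn_vec": [0, 0.015, 0]}, {"turn_vec": [0, 0.015, 0]}, {"turn_vec": [0, 0.015, 0]}, {"turn_vec": [0, 0.015, 0]}]'|head -1
python3 jog.py '[{"turn_vec": [0, 0.015, 0]}, {"turn_vec": [0, 0.015, 0]}, {"turn_vec": [0, 0.015, 0]}, {"turn_vec": [0, 0.015, 0]}, {"turn_vec": [0, 0.015, 0]}]'|head -1
python3 look.py 22
python3 jog.py '[{"turn_vec": [0, 0.015, 0]}, {"turn_vec": [0, 0.015, 0]}, {"turn_vec": [0, 0.015, 0]}, {"turn_vec": [0, 0.015, 0]}, {"turn_vec": [0, 0.015, 0]}]'|head -1
python3 jog.py '[{"turn_vec": [0, 0.015, 0]}, {"turn_vec": [0, 0.015, 0]}, {"turn_vec": [0, 0.015, 0]}, {"turn_vec": [0, 0.015, 0]}, {"turn_vec": [0, 0.015, 0]}]'|head -1
python3 jog.py '[{"turn_vec": [0, 0.015, 0]}, {"turn_vec": [0, 0.01, 0]}, {"turn_vec": [0, 0.005, 0]}, {}, {}]'|head -1
python3 look.py 23
python3 -c "
from h import *
plan([496,214,165],0.4); print(Ro.from_rotvec(ctrl.get_obs()['orientation']).inv().apply([0,0,-1]))"
```

```text
t: 20.75
t: 21.17
t: 21.58
tilt 22.9 Fz -3.46 w 42.2 t 21.68 cup blobs [(170, 58, 58, 2639)]
pan blobs [([302.0, 326.0], 149), ([257.0, 353.0], 310)]
t: 22.1
t: 22.52
t: 22.93
tilt 2.3 Fz -3.47 w 41.8 t 23.03 cup blobs [(229, 52, 51, 2094)]
pan blobs [([303.0, 326.0], 145), ([257.0, 353.0], 295)]
d tool [ -0.9   0.3 -16.3] world turn 0.005 (rz=-that) toolx [ 0.92  0.38 -0.04] tz [-0.037 -0.015 -0.999] q6 1.56 t 23.0333
[4.02904360e-02 1.21750395e-05 9.99188011e-01]
```

Three balls in the pan now visible (blobs 295 = two balls, 145 = one), one in the cup. Level off, turn back and carry home.

Converted, -6 mm is -0.01, -5 mm is -0.0083, 0.02 rad is 0.01.

```bash

python3 jog.py '[{"trans": [0, 0, -0.005], "turn_vec": [0, 0.005, 0]}, {"trans": [0, 0, -0.01], "turn_vec": [0, 0.01, 0]}, {"trans": [0, 0, -0.0083], "turn_vec": [0, 0.005, 0]}, {"trans": [0, 0, -0.0033]}, {}]'|head -1
python3 jog.py '[{"turn_vec": [0, 0, 0.01]}, {"turn_vec": [0, 0, 0.02]}, {"turn_vec": [0, 0, 0.03]}, {"turn_vec": [0, 0, 0.035]}, {"turn_vec": [0, 0, 0.035]}]'|head -1; python3 jog.py '[{"turn_vec": [0, 0, 0.035]}, {"turn_vec": [0, 0, 0.035]}, {"turn_vec": [0, 0, 0.03]}, {"turn_vec": [0, 0, 0.02]}, {"turn_vec": [0, 0, 0.01]}]'|head -1
python3 jog.py '[{"trans": [0.0017, 0.005, 0]}, {"trans": [0.0033, 0.0117, 0]}, {"trans": [0.005, 0.0183, 0]}, {"trans": [0.0067, 0.025, 0]}, {"trans": [0.0083, 0.03, 0]}]'|head -1; python3 jog.py '[{"trans": [0.01, 0.03, 0]}, {"trans": [0.01, 0.03, 0]}, {"trans": [0.01, 0.03, 0]}, {"trans": [0.01, 0.03, 0]}, {"trans": [0.01, 0.03, 0]}]'|head -1; python3 jog.py '[{"trans": [0.01, 0.03, 0]}, {"trans": [0.01, 0.03, 0]}, {"trans": [0.01, 0.03, 0]}, {"trans": [0.01, 0.03, 0]}, {"trans": [0.01, 0.03, 0]}]'|head -1; python3 jog.py '[{"trans": [0.01, 0.03, 0]}, {"trans": [0.01, 0.03, 0]}, {"trans": [0.01, 0.03, 0]}, {"trans": [0.01, 0.03, 0]}, {"trans": [0.01, 0.03, 0]}]'|head -1; python3 jog.py '[{"trans": [0.01, 0.03, 0]}, {"trans": [0.01, 0.03, 0]}, {"trans": [0.0083, 0.03, 0]}, {"trans": [0.0083, 0.03, 0]}, {"trans": [0.0067, 0.025, 0]}]'|head -1; python3 jog.py '[{"trans": [0.005, 0.0183, 0]}, {"trans": [0.0033, 0.0117, 0]}, {"trans": [0.0017, 0.005, 0]}, {}, {}]'
python3 look.py 24;python3 -c "
from h import *
plan([577,-245,44],-0.13)"
```

```text
t: 23.45
t: 23.87
t: 24.28
t: 24.7
t: 25.12
t: 25.53
t: 25.95
t: 26.37
t: 26.78
ee_pos: [577.9, -230.9, 164.5]
orientation: [-3.135, 0.196, 0.001]
ft_force: [0.2, 0.5, -3.4]
width: 41.8
grasp_force: 30.0
tilt 0.0 Fz -1.79 w 41.6 t 26.88 cup blobs [(225, 51, 52, 2114)]
pan blobs [([302.0, 326.0], 193), ([256.0, 354.0], 376)]
d tool [  0.8  14.5 120.6] world turn -0.006 (rz=-that) toolx [ 0.99 -0.12 -0.  ] tz [-0.  0. -1.] q6 1.3 t 26.8833
```

Converted, 18 mm is 0.03, 17 mm is 0.0283.

```bash

python3 jog.py '[{"trans": [0, 0.0033, 0.0067]}, {"trans": [0, 0.005, 0.015]}, {"trans": [0, 0.0067, 0.0233]}, {"trans": [0, 0.005, 0.0283]}, {"trans": [0, 0.0033, 0.03]}]'|head -1
python3 jog.py '[{"trans": [0, 0, 0.0283]}, {"trans": [0, 0, 0.0233]}, {"trans": [0, 0, 0.0167]}, {"trans": [0, 0, 0.0117]}, {"trans": [0, 0, 0.0067]}]'|head -1
python3 jog.py '[{"trans": [0, 0, 0.0033]}, {"trans": [0, 0, 0.0017]}, {"trans": [0, 0, 0.0017]}, {}, {}]'
python3 jog.py '[{"trans": [0, 0, 0.0017]}, {"trans": [0, 0, 0.0008]}, {}, {}]'
```

```text
t: 27.3
t: 27.72
t: 28.13
ee_pos: [576.8, -245.4, 47.3]
orientation: [3.135, -0.196, 0.002]
ft_force: [-0.6, 0.2, -2.6]
width: 41.8
grasp_force: 30.0
t: 28.47
ee_pos: [576.4, -245.2, 45.2]
orientation: [-3.135, 0.197, 0.0]
ft_force: [-0.1, 0.7, -3.3]
width: 42.0
grasp_force: 30.0
```

Converted, 0.5 mm is 0.0008.

```bash

python3 jog.py '[{"trans": [0, 0, 0.0008]}, {"trans": [0, 0, 0.0008]}, {}, {}]'
python3 jog.py '[{"trans": [0, 0, 0.0005]}, {"trans": [0, 0, 0.0003]}, {}, {}]'
```

```text
t: 28.8
ee_pos: [576.4, -245.2, 44.1]
orientation: [-3.135, 0.197, 0.0]
ft_force: [-0.8, 0.3, -3.1]
width: 41.5
grasp_force: 30.0
t: 29.13
ee_pos: [576.5, -245.3, 43.8]
orientation: [3.135, -0.197, 0.0]
ft_force: [-1.4, -0.5, -0.8]
width: 41.6
grasp_force: 30.0
```

Contact. Release and retreat straight up.

```bash

python3 jog.py '[{"trans": [0, 0, 0.0003]}, {}, {}]' | grep -A1 ft
python3 jog.py '[{}, {}, {}, {}, {}]' 88
python3 jog.py '[{}, {}, {}, {}]' | grep width
python3 jog.py '[{"trans": [0, 0, -0.0083]}, {"trans": [0, 0, -0.02]}, {"trans": [0, 0, -0.0333]}, {"trans": [0, 0, -0.0417]}, {"trans": [0, 0, -0.0417]}]' | head -2
python3 jog.py '[{"trans": [0, 0, -0.0417]}, {"trans": [0, 0, -0.0417]}, {"trans": [0, 0, -0.0333]}, {"trans": [0, 0, -0.0333]}, {"trans": [0, 0, -0.025]}]'| head -2
python3 jog.py '[{}, {}, {}]'| head -2
python3 look.py 25
python3 - <<'E'
from h import *
np.set_printoptions(precision=1,suppress=True)
d=load("W25"); r,b=cupbox(d); q=plane(d,b,59); print(q,q.mean(0))
s=grab("scene","S25"); e=load("E25")
cv2.imwrite("pics/F.png",np.hstack([d["img"][60:320,150:550,::-1],cv2.resize(s["img"][90:350,150:490],(400,306))[:260,:,::-1]]))
E
```

```text
ft_force: [-1.6, 0.4, 3.3]
width: 42.0
t: 29.8
ee_pos: [576.5, -245.3, 43.5]
orientation: [3.135, -0.197, 0.0]
ft_force: [0.5, -0.2, -0.3]
width: 71.4
grasp_force: 0.0
width: 87.9
t: 30.55
ee_pos: [576.2, -245.2, 132.1]
t: 30.97
ee_pos: [576.9, -245.5, 238.8]
t: 31.22
ee_pos: [575.9, -245.0, 235.0]
tilt 0.1 Fz -0.43 w 87.6 t 31.32 cup blobs [(168, 25, 25, 488)]
pan blobs [([302.0, 326.0], 198), ([256.0, 354.0], 391)]
[[ 650.8 -234.3   59. ]
 [ 645.9 -272.9   59. ]
 [ 500.2 -257.1   59. ]
 [ 505.6 -213.6   59. ]] [ 575.6 -244.5   59. ]
```

View pics/F.png

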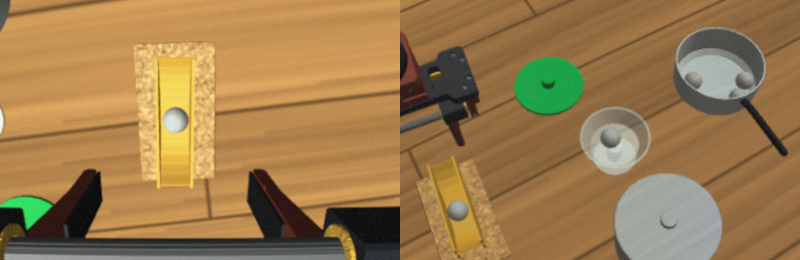

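The cup stands centred on the mat with one ball in it at (175,120). The pan holds three balls, and the bowl, lid and dabba haven't moved. Handing in.

```bash
python3 -c "
from workcell import ctrl, job, get_image
print(job.close_job())"
```

```text
the job is handed in; nothing more can be done
None
```

I handed the job in at about 31 s of robot time: exactly three balls are in the pan, and the cup stands upright and released in the middle of its mat with its one remaining ball. The final pictures show the pan, the bowl with its ball, the lid and the dabba where they started; the hand-in returned no verdict.

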